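# Rig the ring photo stand and hold the camera at its second stop

### The job

Get the ring photo stand ready for its overview shot: lift the taller of the two white background panels out of the wooden rack and slide it down into the slot block of the stand until it sits on the slot's floor, let go of it without dropping it, and leave everything else where it is. Then grip the black head on top of the camera column so that its spring release paddle is squeezed in, draw the camera straight up past the first stop to the second stop, which is the end of its travel. The program finishes while holding: there is no catch at the second stop and the camera sinks back if let go, so keep hold of the head up there, paddle squeezed in, for the shot.

Things in the scene. Friction and masses are not known exactly. Their poses are not given: they have to be found in the camera images.
- panel: the taller white background panel, opaque acrylic, 100 wide x 8 thick x 100 mm high, about 95 g, loose, standing upright in one of the two slots of the wooden rack (which of the two varies). Origin: centre of its lower edge face. x along its width, y through its thickness, z up. Either face may look to the camera.
- half_panel: the other white panel, 100 wide x 8 thick x only 70 mm high, standing in the rack's other slot, 80 mm away from the tall one. Stays there. Origin: centre of its underside; x along its width, z up.
- rack: fixed wooden rack block, 140 (x) x 130 (y) x 30 mm high, with two parallel slots 25 mm deep, 11 mm wide and 105 mm long, that run along its y at x = -40 and +40 mm. Their floor is 5 mm above the bench, so 75 mm of the tall panel (its top 105 mm above the bench) stands clear. Origin: centre of its underside.
- stand: fixed photo stand: grey base board 150 (x) x 370 (y) x 12 mm. At its -y end the aluminium slot block, at its +y end the upright telescopic camera column (outer tube 30 x 30 mm, black collar to 160 mm above the bench, steel inner tube 22 x 22 mm). Origin: centre of the board's underside, on the bench; z up.
- slot (a point): centre of the floor of the slot in the stand's slot block (block 130 x 34 mm, its top 42 mm above the bench). Slot floor 17 mm above the bench; the slot is 25 mm deep, 10 mm wide along y and 104 mm long along x, its mouth rounded by lips of 3 mm radius. Axes as the stand's: the panel's width goes along x. The seated panel's top stands 117 mm above the bench.
- grip_head: black grip head, 36 (x) x 44 (y) x 40 mm high, on top of the inner tube; the grey camera (44 mm wide) is bracketed 20 to 110 mm out on its -y side, no higher than the head; the grey release paddle is on its +x side. Axes as the stand's. Origin: centre of the head's underside, 168 mm above the bench when down. With camera and inner tube about 0.6 kg.
- grip (a point): centre of the black grip head, 188 mm above the bench with the column down. Grasp the head here from above, fingers closing along x: one pad on the release paddle (+x side), the other on the plain -x face.
- release (a joint): spring paddle on the grip head's +x side, 30 wide x 28 mm high, 6.5 mm proud: 0 out, 0.005 m fully in (towards -x); 3.6 N to start, 8 N fully in: grip with 20 N or more. While it is out a lock pin blocks the column at home and at the first stop. Between stops and at the second stop the pin rides on the tube wall and the paddle stays about 3.5 mm in by itself.
- column (a joint): extension of the camera column, m, straight up: 0 down (home, locked), 0.055 first stop (the pin catches there if the paddle is let out), 0.110 second stop = end of travel, hard stop, without a catch. Sinks by its weight when let go.
- ring_cone: small wooden ring cone with a ring on it, base 42 mm across, 68 mm high, loose on the stand's board between column and slot block. Stays. Origin: centre of its underside.
- pliers: red-handled pliers, about 130 mm long, 12 mm high, lying on the bench. Stay.
- cutters: red-handled cutters, about 120 mm long, 12 mm high, lying on the bench. Stay.
- loupe: folding steel loupe, about 52 x 26 x 14 mm, lying on the bench. Stays.
- stone_tin: round aluminium tin, 48 mm across, 18 mm high, at the back of the bench. Stays.
Things that resemble listed ones, but are neither listed nor needed, are in the scene too. Leave any orange look-alike of the panel alone.

How it is judged:
On the way, in this order (a step that is already met when the one before it is completed fails the run):
1. the tall panel sits on the floor of the stand's slot, let go, with the camera still down (z of panel in the frame of slot between -0.004 and 0.004 m and horizontal distance between panel and slot below 0.006 m and angle between panel's own z axis and vertical below 0.14 rad and angle between the x axis of panel and the x axis of slot, either way round below 0.08 rad and contact force between the fingers and panel below 0.1 N and value of joint column below 0.006 m), for 0.2 s.
2. the release paddle is squeezed in by the fingers with the camera still down (value of joint release above 0.004 m and contact force between the fingers and grip_head above 2 N and value of joint column below 0.02 m), for 0.1 s.
At the end, for the whole second after the job is handed in: Fingers still hold the grip head (over 2 N), paddle squeezed in (over 4 of 5 mm), camera still, column within 6 mm of the second stop (110 mm); tall panel in the slot: on its floor to 4 mm, centred to 6 mm, upright to 0.14 rad, in line to 0.08 rad; ring cone standing (value of joint column above 0.104 m and velocity of joint column between -0.02 and 0.02 m/s and value of joint release above 0.004 m and contact force between the fingers and grip_head above 2 N and z of panel in the frame of slot between -0.004 and 0.004 m and horizontal distance between panel and slot below 0.006 m and angle between panel's own z axis and vertical below 0.14 rad and angle between the x axis of panel and the x axis of slot, either way round below 0.08 rad and angle between ring_cone's own z axis and vertical below 0.2 rad); the arm keeps its last pose, push and grip.
It fails at once if a bystander (shorter panel, ring cone, pliers, cutters, loupe or tin) is moved by more than 25 mm (distance of any of half_panel, ring_cone, pliers, cutters, loupe, stone_tin from where it was at the start of the episode above 0.025 m).
It fails at once if the panel is dropped (falls freely, faster than 0.4 m/s) (contact force between the fingers and panel below 0.05 N and linear speed of panel above 0.4 m/s).
It also fails if it takes over 54 s, if anything falls off the work surface, if the arm or the gripper's body presses on something with over 40 N, if the wrist force passes 120 N, or if a joint passes its speed limit or range.

### The arm

A 7-joint arm with a two-finger parallel gripper is mounted at the origin on the work surface. World frame = base frame: x ahead of the robot, y to its left, z up, the work surface at z = 0. Lengths are in m, angles in rad, forces in N, time in s.
With the tool pointing down it reaches from about 0.4 to 0.9 m from the base axis. Payload 5.6 kg.
Tool frame: the origin (TCP) lies at the very end of the fingers, on their centre line; the grasp point (between the pads) lies 19 mm behind it (grasp_offset is the distance from the TCP to the grasp point, in m); z points along the fingers, y is the line along which they close (so a half turn about z gives the same grasp; the last joint's range is limited). The gripper opens to 92 mm and grips with 3 to 60 N. Pads are 20 mm wide; open, the fingers measure 128 mm over their backs; the gripper's body (75 mm by 189 mm) begins 69 mm behind the grasp point.
Start: joints at [-1.327, 0.468, -0.012, 1.603, 0.006, 1.071, -0.056], TCP at [0.184, 0.623, 0.215] pointing down, gripper open.
Joint ranges: [-2.53, 2.53], [-0.31, 2.02], [-1.57, 1.55], [0.28, 2.44], [-1.29, 4.43], [0.15, 1.84], [-2.92, 2.92]. Speed limits (rad/s): [2.57, 2.57, 3.14, 3.14, 3.14, 3.14, 3.14].

### API

Orientations are given as a rotation vector (axis times angle).
In Python, from workcell import * gives the robot as it stands. The module is installed in compiled form; this text tells all that it offers.
- The arm moves only by the shell command python3 -m pendant 'ROWS' [FORCE]. ROWS is text: rows parted by semicolons, each of 7 numbers parted by spaces: the shift along the tool's x, y, z in cm, then the turn, a rotation vector about the tool's x, y, z in rad, then the opening, from 0 (shut) to 1 (fully open). In form: dx dy dz wx wy wz hand; .... A call has 1 to 10 rows; each row shifts and turns the commanded pose from where the row before left it, along the tool's axes as they then stand; what a row does not reach is not made up. A row lasts 1/10 s, in which the tool goes at most 50 mm and 8.59 degrees, less where a joint would pass 70% of its speed; a pose out of reach is approached as far as the arm can. A call is refused whole if a number of a shift passes 5 or a number of a turn 0.15, either way. A call with a gripper value outside its range is refused whole. The fingers move at their own pace and stop on an object; FORCE is the grip in N (left out, the last holds). Time passes only in rows, so rows that do not move let the fingers close. It gives the time, the measured TCP pose, the force, the opening and the grip force at its end, in the units of the state.
- state(): the state, without advancing time (a new reading comes with each control period).
- capture(name): name is "scene" or "top" or "wrist"; returns the picture (420x560x3 uint8, blue, green, red); there is no depth.
- camera_info(name): a dict with "vfov" (degrees; the focal length in pixels is half the picture's height over the tangent of half this angle, whatever the lens; pixels are square), "cx", "cy" (the principal point, pixels), "k1" (the pictures are not rectified: a ray, as slopes to the right and down, at radius r is drawn at 1 + k1 r^2 times it, then the intrinsics apply), "R" (3x3) and "t" (3): a world point X has camera coordinates R X + t; the wrist camera has in their place "tool_from_camera" (4x4, takes a point from camera to tool coordinates, whose origin is the TCP and whose axes are the flange's). Camera axes: x right, y down, z forward; pixel columns grow to the right and rows downward; lengths in m; the calibration is good to about 2 mm. A picture is of the moment at which its call begins: read the wrist's pose just before it. camera_info takes no time and is no camera call.
- sign_off(): hands the job in; it is judged then, once.
The state is a dict: "clock": time; "joints": joint angles; "dq": joint speeds; "joint_efforts": joint torques, N m; "tool_pos": TCP position; "tool_rot": TCP orientation; "ft_force": force on the tool from outside, world axes, zero at the start; "moment": the same for the moment, N m; "finger_gap": finger opening in m; "finger_force": force on a finger pad.
Only numpy, scipy, OpenCV 4.12 (cv2) and the standard library are available. Lean on these libraries where they do the work, as an engineer would, in place of code of your own. Each camera call takes 0.05 s, during which the arm holds its last target. There are 200 camera calls.

## Working session

There is one attempt and no reset: what is moved stays moved. The work goes in short steps, Python scripts to look and compute and a shell command to move; the robot and the scene stay as the last step left them, time stands still between calls to the robot, and variables do not carry over. Pictures are saved under pics/ and viewed, at most 12 in all, crops included, and the job is handed in when it is done.

```bash
mkdir -p pics
cat > h.py <<'E'
from workcell import *
import numpy as np, cv2
from scipy.spatial.transform import Rotation as Rn
def ray(name,u,v,pose=None):
    c=camera_info(name); f=210/np.tan(np.radians(c['vfov'])/2)
    x,y=(u-c['cx'])/f,(v-c['cy'])/f
    rd=np.hypot(x,y); r=rd
    for _ in range(20): r=rd/(1+c['k1']*r*r)
    s=r/rd if rd>0 else 1
    d=np.array([x*s,y*s,1.])
    if 'R' in c:
        R=np.array(c['R']);t=np.array(c['t']); return -R.T@t, R.T@d
    T=np.array(c['tool_from_camera']); p,rv=pose
    W=Rn.from_rotvec(rv).as_matrix()
    return W@T[:3,3]+np.array(p), W@T[:3,:3]@d
def atz(name,u,v,z,pose=None):
    o,d=ray(name,u,v,pose); return o+d*(z-o[2])/d[2]
def proj(name,X,pose=None):
    c=camera_info(name); f=210/np.tan(np.radians(c['vfov'])/2)
    X=np.array(X,float)
    if 'R' in c: p=np.array(c['R'])@X+np.array(c['t'])
    else:
        T=np.array(c['tool_from_camera']);W=Rn.from_rotvec(pose[1]).as_matrix()
        p=T[:3,:3].T@(W.T@(X-pose[0])-T[:3,3])
    x,y=p[:2]/p[2]; k=1+c['k1']*(x*x+y*y)
    return np.array([c['cx']+f*k*x,c['cy']+f*k*y])
E
python3 - <<'E'
from h import *
for n in('scene','top'):
    cv2.imwrite(f'pics/{n}0.png',capture(n))
    c=camera_info(n);print(n,c['vfov'],c['k1'],-np.array(c['R']).T@c['t'])
c=camera_info('wrist');print(c)
s=state();print(s['tool_pos'],s['tool_rot'],s['finger_gap'],s['clock'],s['ft_force'])
E
```

```text
scene 42.49888270593857 0.051530865982240465 [ 1.32096323 -0.33569591  1.13920473]
top 43.90883245637707 -0.1093925721661704 [ 0.26582183 -0.05901424  1.6517761 ]
{'vfov': 58.87315763898815, 'cx': 274.8284194148139, 'cy': 220.69884257234847, 'k1': -0.0025770716521672098, 'tool_from_camera': array([[ 4.66750205e-04, -9.66725107e-01, -2.55817023e-01,
         7.16792206e-02],
       [ 9.99999881e-01,  4.87373265e-04, -1.72225556e-05,
         1.33668116e-03],
       [ 1.41327855e-04, -2.55816984e-01,  9.66725220e-01,
        -1.69570122e-01],
       [ 0.00000000e+00,  0.00000000e+00,  0.00000000e+00,
         1.00000000e+00]])}
[0.18380209 0.62295273 0.21375053] [-4.49010347e-01 -3.10922987e+00  2.42120355e-03] 0.09185744280144695 0.1 [ 0.61467006 -0.6512125   0.71082282]
```

View pics/scene0.png

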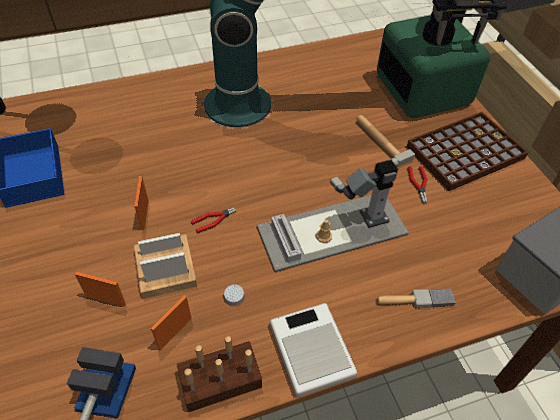

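View pics/top0.png

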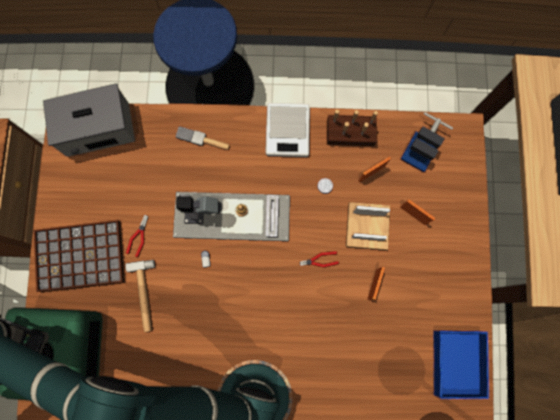

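The rack is at scene (165,262) and top (369,226), holding two white panels. Panel candidates are the white ones at top (373,210) and (369,238). The orange look-alikes are at top (375,168), (418,211) and (377,283). The stand is at top (232,216), with the column at its left end (+y) and the slot block at its right end. I'll enlarge these areas.

Run:
```python
import cv2,numpy as np
s=cv2.imread('pics/scene0.png');t=cv2.imread('pics/top0.png')
a=cv2.resize(s[225:305,125:205],(400,400),interpolation=cv2.INTER_CUBIC)
b=cv2.resize(t[190:260,334:404],(400,400),interpolation=cv2.INTER_CUBIC)
cv2.imwrite('pics/c1.png',np.hstack([a,b]))
a=cv2.resize(t[180:250,165:300],(800,415),interpolation=cv2.INTER_CUBIC)
cv2.imwrite('pics/c2.png',a)
```

```text
(no output)
```

View pics/c1.png

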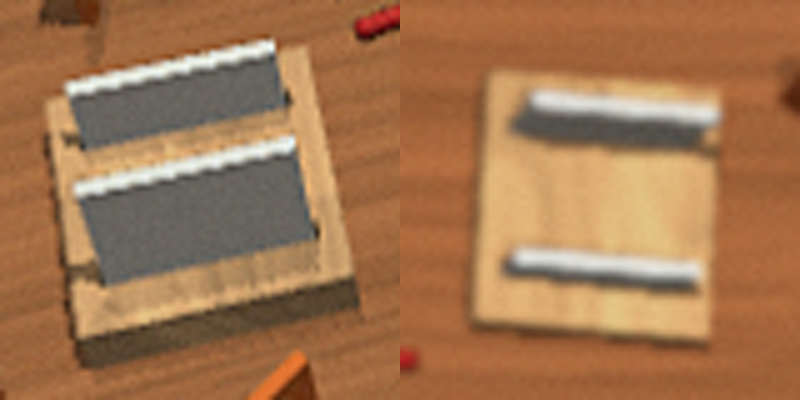

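View pics/c2.png

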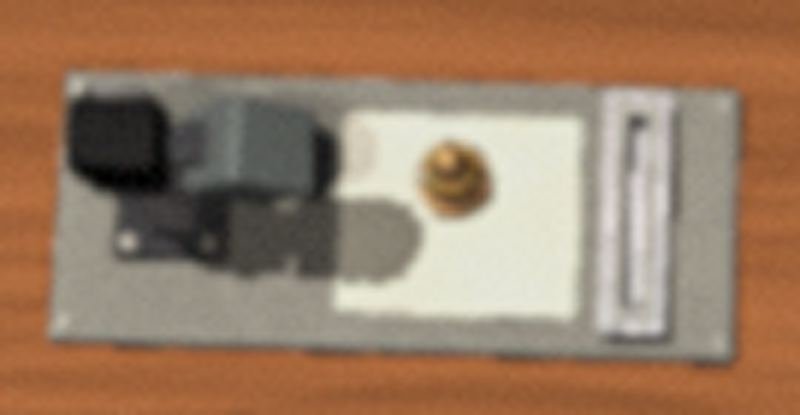

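The larger-x panel (lower in scene, crop (195,210); upper in top) shows much more height above the rack than the other, so it is the tall one. It is white and stands in the rack. Next I compute positions.

Run:
```python
from h import *
T1=lambda x,y,z:atz('top',334+(x-400)/5.714-.4,190+y/5.714-.4,z)
S1=lambda x,y,z:atz('scene',125+x/5-.4,225+y/5-.4,z)
T2=lambda x,y,z:atz('top',165+x/5.926-.4,180+y/5.926-.4,z)
def line(n,a,b):
    m=(a+b)/2;d=a-b;print(n,m.round(4),'len',np.linalg.norm(d).round(4),'ang',np.degrees(np.arctan2(d[1],d[0])).round(2))
line('panel top',T1(530,100,.105),T1(720,115,.105))
line('panel scene',S1(73,190,.105),S1(295,145,.105))
line('half top',T1(508,258,.075),T1(700,272,.075))
line('half scene',S1(72,88,.075),S1(274,47,.075))
rc=[T1(*p,.03) for p in((490,70),(720,92),(708,342),(474,325))];print('rack',np.mean(rc,0))
line('rackedge',rc[0],rc[1]);line('rackedge2',rc[3],rc[2])
b=[T2(*p,.012) for p in((67,72),(742,92),(733,360),(50,340))];print('board',np.mean(b,0));line('e1',b[0],b[1]);line('e2',b[3],b[2]);line('e3',b[0],b[3]);line('e4',b[1],b[2])
k=[T2(*p,.042) for p in((604,90),(678,94),(668,335),(598,333))];print('block',np.mean(k,0));line('k1',k[0],k[3]);line('k2',k[1],k[2])
line('slot',T2(637,118,.042),T2(632,308,.042))
h=T2(117,137,.208);print('head',h)
# predicted from board
m=np.mean(b,0)
for n in('e',):print(state()['tool_pos'])
```

```text
panel top [ 0.585 -0.345  0.105] len 0.1019 ang 87.2
panel scene [ 0.5845 -0.3449  0.105 ] len 0.1003 ang -94.45
half top [ 0.5045 -0.3389  0.075 ] len 0.1039 ang 87.47
half scene [ 0.5042 -0.3387  0.075 ] len 0.0966 ang -93.91
rack [ 0.54413341 -0.34372574  0.03      ]
rackedge [ 0.6152 -0.3477  0.03  ] len 0.1296 ang 86.24
rackedge2 [ 0.473  -0.3397  0.03  ] len 0.1297 ang 87.45
board [0.56592013 0.09185982 0.012     ]
e1 [0.6398 0.0917 0.012 ] len 0.3693 ang 89.96
e2 [0.4921 0.092  0.012 ] len 0.3678 ang 90.1
e3 [0.5658 0.2761 0.012 ] len 0.1481 ang 0.18
e4 [ 0.566  -0.0924  0.012 ] len 0.1472 ang -0.41
block [ 0.565805   -0.03832108  0.042     ]
k1 [ 0.566  -0.0192  0.042 ] len 0.1312 ang 0.55
k2 [ 0.5656 -0.0574  0.042 ] len 0.1301 ang -0.64
slot [ 0.5656 -0.037   0.042 ] len 0.1026 ang 0.34
head [0.56392102 0.20998632 0.208     ]
[0.18380209 0.62295273 0.21375053]
```

```bash
cat >> h.py <<'E'
def want(yaw): # tool pointing down, tool y at world angle yaw (deg)
    c,s=np.cos(np.radians(yaw)),np.sin(np.radians(yaw)); y=np.array([c,s,0]);z=np.array([0,0,-1.])
    return Rn.from_matrix(np.c_[np.cross(y,z),y,z])
def go(pos,yaw,s=None):
    s=s or state(); R=Rn.from_rotvec(s['tool_rot'])
    dr=(R.inv()*want(yaw)); d=np.array(pos)-s['tool_pos']
    print('at',s['tool_pos'].round(4) if hasattr(s['tool_pos'],'round') else s['tool_pos'],'shift now cm',(R.inv().apply(d)*100).round(2),'after turn',(want(yaw).inv().apply(d)*100).round(2),'turn',dr.as_rotvec().round(4),'t',s['clock'])
E
python3 -m pendant '0 0 -5 0 0 0 0.6;0 0 -5 0 0 0 0.6;0 0 0 0 0 0.134 0.6;0 0 0 0 0 0.134 0.6;0 0 0 0 0 0.134 0.6;0 0 0 0 0 0.134 0.6;0 0 0 0 0 0.134 0.6;0 0 0 0 0 0.134 0.6;0 0 0 0 0 0.134 0.6;0 0 0 0 0 0.134 0.6' 20
python3 - <<'E'
from h import *
go([.5,.30,.32],-3.2)
go([.585,-.345,.26],-3.2)
E
```

```text
clock: 1.1
tool_pos: [0.1838, 0.6232, 0.314]
tool_rot: [1.98, 2.438, -0.001]
ft_force: [0.9, 0.0, -0.3]
finger_gap: 0.0551
finger_force: 0.0
at [0.1838 0.6232 0.314 ] shift now cm [-38.11  24.32  -0.57] after turn [-30.5   33.38  -0.6 ] turn [-0.0003  0.001   0.2623] t 1.1
at [0.1838 0.6232 0.314 ] shift now cm [-102.98   19.43    5.49] after turn [-94.43  45.46   5.4 ] turn [-0.0003  0.001   0.2623] t 1.1
```

```bash
python3 -m pendant '0 0 0 0 0 0.131 0.6;0 0 0 0 0 0.131 0.6;-3 3.3 0 0 0 0 0.6;-3 3.3 0 0 0 0 0.6;-3 3.3 0 0 0 0 0.6;-3 3.3 0 0 0 0 0.6;-3 3.3 0 0 0 0 0.6;-3 3.3 0 0 0 0 0.6;-3 3.3 0 0 0 0 0.6;-3 3.3 0 0 0 0 0.6'
python3 - <<'E'
from h import *
go([.51,-.345,.28],-3.2)
E
```

```text
clock: 2.1
tool_pos: [0.4364, 0.369, 0.3144]
tool_rot: [-2.276, -2.165, 0.001]
ft_force: [0.9, 0.9, 0.1]
finger_gap: 0.0554
finger_force: 0.0
at [0.4364 0.369  0.3144] shift now cm [-70.94  10.92   3.45] after turn [-70.87  11.34   3.44] turn [-0.0004  0.0002  0.0059] t 2.1
```

```bash
python3 -m pendant '-4 1.2 0 0 0 0 0.6;-4 1.2 0 0 0 0 0.6;-4 1.2 0 0 0 0 0.6;-4 1.2 0 0 0 0 0.6;-4 1.2 0 0 0 0 0.6;-4 1.2 0 0 0 0 0.6;-4 1.2 0 0 0 0 0.6;-4 1.2 0 0 0 0 0.6;-4 1.2 0 0 0 0 0.6;0 0 0 0 0 0 0.6'
python3 - <<'E'
from h import *
s=state();np.savez('w1.npz',p=s['tool_pos'],r=s['tool_rot'])
cv2.imwrite('pics/w1.png',capture('wrist'))
go([.585,-.345,.26],-3.2)
E
```

```text
clock: 3.1
tool_pos: [0.5258, -0.001, 0.3148]
tool_rot: [2.285, 2.152, -0.002]
ft_force: [-0.8, -0.0, 0.2]
finger_gap: 0.0552
finger_force: 0.0
at [0.5254 0.0025 0.3145] shift now cm [-34.35   7.9    5.47] after turn [-34.36   7.89   5.45] turn [-0.0001  0.0007 -0.0002] t 3.15
```

View pics/w1.png

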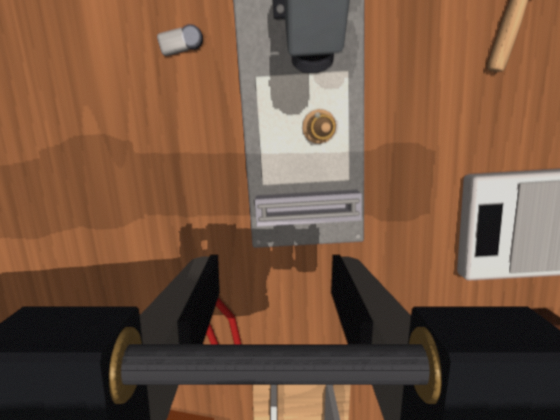

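Wrist view: slot block at px (256–362, 196–226), with the dark slot running about (265,211)–(355,206). The cone is at (320,126) and the camera above it. Next I move over the panel.

```bash
python3 -m pendant '-3.8 0.88 0.6 0 0 0 0.6;-3.8 0.88 0.6 0 0 0 0.6;-3.8 0.88 0.6 0 0 0 0.6;-3.8 0.88 0.6 0 0 0 0.6;-3.8 0.88 0.6 0 0 0 0.6;-3.8 0.88 0.6 0 0 0 0.6;-3.8 0.88 0.6 0 0 0 0.6;-3.8 0.88 0.6 0 0 0 0.6;-3.9 0.86 0.6 0 0 0 0.6;0 0 0 0 0 0 0.6'
python3 -m pendant '0 0 0 0 0 0 0.6'
python3 - <<'E'
from h import *
s=state();np.savez('w2.npz',p=s['tool_pos'],r=s['tool_rot'])
w=capture('wrist');cv2.imwrite('pics/w2.png',w)
w1=cv2.imread('pics/w1.png')
cv2.imwrite('pics/c3.png',np.vstack([cv2.resize(w1[185:245,230:380],(750,300),interpolation=3),cv2.resize(w[190:290,160:410],(750,300),interpolation=3)]))
go([.585,-.345,.26],-3.2)
z=np.load('w2.npz');print([proj('wrist',[.585,-.345+d,.105],(z['p'],z['r'])) for d in(-.05,.05)])
E
```

```text
clock: 4.15
tool_pos: [0.5856, -0.3453, 0.2586]
tool_rot: [-2.282, -2.158, 0.006]
ft_force: [-0.3, 0.0, 0.8]
finger_gap: 0.0554
finger_force: 0.0
clock: 4.25
tool_pos: [0.5872, -0.3402, 0.2594]
tool_rot: [-2.275, -2.163, 0.0]
ft_force: [-0.7, 1.0, 0.6]
finger_gap: 0.055
finger_force: 0.0
at [ 0.5877 -0.339   0.2598] shift now cm [-0.61 -0.24 -0.02] after turn [-0.61 -0.23 -0.02] turn [-0.0009 -0.0017  0.0074] t 4.3
[array([275.21241989, 264.67442358]), array([269.45347805, 156.03748419])]
```

View pics/w2.png

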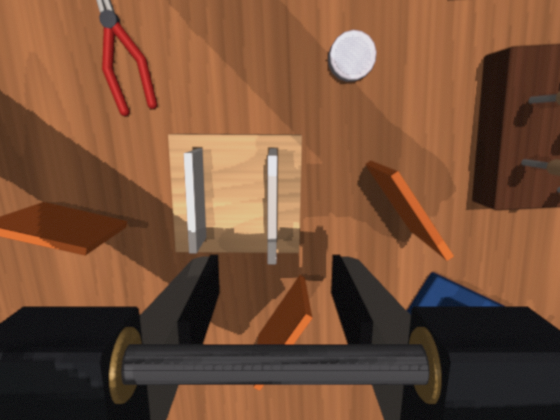

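View pics/c3.png

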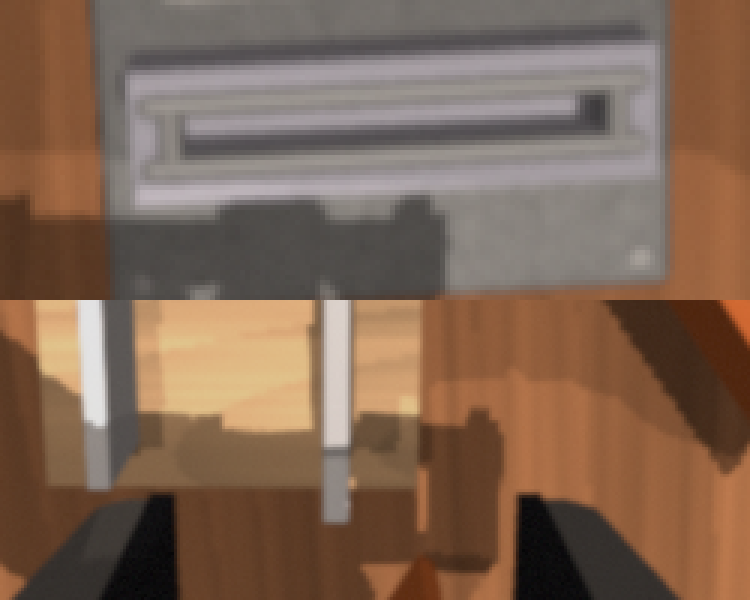

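Run:
```python
from h import *
z=np.load('w2.npz');P=(z['p'],z['r'])
a=atz('wrist',272.4,157,.105,P);b=atz('wrist',272.0,264,.105,P)
print('panel',a,b,(a+b)/2,np.degrees(np.arctan2(*(a-b)[1::-1])))
z=np.load('w1.npz');P=(z['p'],z['r'])
k=[atz('wrist',230+x/5-.4,185+y/5-.4,.042,P) for x,y in((128,72),(660,42),(655,178),(135,207))]
print('block',np.mean(k,0),[np.degrees(np.arctan2(*(k[i]-k[j])[1::-1])) for i,j in((1,0),(2,3))],[np.linalg.norm(k[i]-k[j]) for i,j in((1,0),(2,3))])
go([.585,-.345,.26],-3.4)
```

```text
panel [ 0.58749245 -0.29594549  0.105     ] [ 0.58205168 -0.39418524  0.105     ] [ 0.58477207 -0.34506537  0.105     ] 86.83005080972653
block [ 0.56551411 -0.03427286  0.042     ] [np.float64(-0.1211364500861066), np.float64(-0.09861798510966356)] [np.float64(0.12867074274556084), np.float64(0.12822196815996487)]
at [ 0.5877 -0.339   0.2598] shift now cm [-0.61 -0.24 -0.02] after turn [-0.61 -0.23 -0.02] turn [-0.0009 -0.0017  0.0109] t 4.3
```

```bash
python3 -m pendant '-0.5 -0.2 3 0 0 0 0.6;0 0 3 0 0 0 0.6;0 0 3 0 0 0 0.6;0 0 3 0 0 0 0.6;0 0 0 0 0 0 0.6;0 0 0 0 0 0 0.6;0 0 0 0 0 0 0.6'
python3 - <<'E'
from h import *
go([.5848,-.345,.064],-3.2)
E
```

```text
clock: 5.0
tool_pos: [0.5863, -0.3456, 0.1428]
tool_rot: [2.273, 2.165, 0.002]
ft_force: [-0.0, -0.1, 0.2]
finger_gap: 0.0551
finger_force: 0.0
at [ 0.5863 -0.3456  0.1428] shift now cm [ 0.06 -0.18  7.88] after turn [ 0.05 -0.15  7.88] turn [0.0031 0.0009 0.0071] t 5.0
```

```bash
python3 -m pendant '0 -0.18 2 0.003 0 0.007 0.6;0 0 2 0 0 0 0.6;0 0 2 0 0 0 0.6;0 0 1.8 0 0 0 0.6;0 0 0 0 0 0 0.6;0 0 0 0 0 0 0.05;0 0 0 0 0 0 0.05;0 0 0 0 0 0 0.05;0 0 0 0 0 0 0.05;0 0 0 0 0 0 0.05' 20
python3 - <<'E'
from h import *
go([.5848,-.345,.064],-3.2);s=state();print(s['ft_force'],s['moment'],s['finger_gap'],s['finger_force'])
E
```

```text
clock: 6.0
tool_pos: [0.5832, -0.3458, 0.0631]
tool_rot: [-2.283, -2.156, 0.003]
ft_force: [-0.4, 0.5, 1.1]
finger_gap: 0.0174
finger_force: 0.0
at [ 0.5832 -0.3458  0.0631] shift now cm [ 0.09  0.16 -0.1 ] after turn [ 0.09  0.16 -0.09] turn [-0.0023  0.0002 -0.0012] t 6.0
[-0.38827673  0.48243515  1.08952226] [-0.10048323  0.08650802 -0.03418274] 0.017354744602776462 0.0
```

```bash
python3 -m pendant '0 0.12 0 0 0 0 0.02;0 0 0 0 0 0 0;0 0 0 0 0 0 0;0 0 0 0 0 0 0;0 0 0 0 0 0 0' 25
python3 - <<'E'
from h import *
go([.5848,-.345,.064],-3.2);s=state();print(s['ft_force'],s['moment'],s['finger_gap'],s['finger_force'])
E
```

```text
clock: 6.5
tool_pos: [0.5843, -0.3458, 0.0628]
tool_rot: [-2.283, -2.156, 0.003]
ft_force: [0.2, 0.8, 1.9]
finger_gap: 0.0077
finger_force: 25.0
at [ 0.5843 -0.3458  0.0628] shift now cm [ 0.09  0.04 -0.12] after turn [ 0.09  0.04 -0.12] turn [-0.0025  0.0001 -0.0012] t 6.5
[0.18796434 0.76585544 1.88261341] [-0.04470506  0.01705195 -0.07198473] 0.007701266190457166 25.0002783536911
```

```bash
python3 -m pendant '0 0 -0.7 0 0 0 0;0 0 -1 0 0 0 0;0 0 -1.3 0 0 0 0;0 0 -1.5 0 0 0 0;0 0 -1.5 0 0 0 0;0 0 -2 0 0 0 0;0 0 -2 0 0 0 0;0 0 -2 0 0 0 0;0 0 -2 0 0 0 0;0 0 0 0 0 0 0'
python3 - <<'E'
from h import *
s=state();go([.5655,-.075,.20],-90);print(s['ft_force'],s['finger_gap'],s['finger_force']);go([.5655,-.075,.20],90)
E
```

```text
clock: 7.5
tool_pos: [0.586, -0.3472, 0.2068]
tool_rot: [2.281, 2.154, 0.0]
ft_force: [0.2, 0.1, -0.1]
finger_gap: 0.0079
finger_force: 25.0
at [ 0.586  -0.3472  0.2068] shift now cm [27.06 -3.6   0.6 ] after turn [ -2.05 -27.22   0.68] turn [ 4.3000e-03 -3.0000e-04  1.5136e+00] t 7.5
[ 0.16375264  0.08421549 -0.06993969] 0.007877123109528962 24.999791979789734
at [ 0.586  -0.3472  0.2068] shift now cm [27.06 -3.6   0.6 ] after turn [ 2.05 27.22  0.68] turn [ 3.000e-04  4.400e-03 -1.628e+00] t 7.5
```

```bash
python3 -m pendant '1.5 -0.2 0 0 0 0 0;3 -0.4 0 0 0 0 0;3 -0.4 0 0 0 0 0;3 -0.4 0 0 0 0 0;3 -0.4 0 0 0 0 0;3 -0.4 0 0 0 0 0;3 -0.4 0 0 0 0 0;3 -0.4 0 0 0 0 0;3 -0.4 0 0 0 0 0;1.5 -0.2 0 0 0 0 0'
python3 -m pendant '0 0 0 0 0 0.1376 0;0 0 0 0 0 0.1376 0;0 0 0 0 0 0.1376 0;0 0 0 0 0 0.1376 0;0 0 0 0 0 0.1376 0;0 0 0 0 0 0.1376 0;0 0 0 0 0 0.1376 0;0 0 0 0 0 0.1376 0;0 0 0 0 0 0.1376 0;0 0 0 0 0 0.1376 0'
python3 -m pendant '0 0 0 0 0 0.1376 0;0 0 0 0 0 0 0;0 0 0 0 0 0 0;0 0 0 0 0 0 0;0 0 0 0 0 0 0'
python3 - <<'E'
from h import *
s=state();np.savez('w3.npz',p=s['tool_pos'],r=s['tool_rot'])
w=capture('wrist');cv2.imwrite('pics/w3.png',w)
go([.5655,-.037,.16],-90);print(s['ft_force'],s['finger_gap'],s['finger_force'])
print(cv2.imwrite('pics/top1.png',capture('top')),cv2.imwrite('pics/scene1.png',capture('scene')))
E
```

```text
clock: 8.5
tool_pos: [0.5627, -0.0698, 0.2014]
tool_rot: [-2.275, -2.159, 0.004]
ft_force: [0.3, -0.3, -1.1]
finger_gap: 0.0076
finger_force: 25.0
clock: 9.5
tool_pos: [0.5633, -0.0742, 0.2021]
tool_rot: [-3.134, -0.207, 0.006]
ft_force: [-0.0, -1.1, -1.8]
finger_gap: 0.0077
finger_force: 25.0
clock: 10.0
tool_pos: [0.5639, -0.0743, 0.2027]
tool_rot: [-3.141, -0.002, 0.005]
ft_force: [-0.2, -0.6, -1.1]
finger_gap: 0.0079
finger_force: 25.0
at [ 0.5639 -0.0743  0.2027] shift now cm [ 0.17 -3.73  4.28] after turn [ 0.16 -3.73  4.27] turn [-0.0005  0.0029  0.001 ] t 10.05
[-0.19203792 -0.57031579 -1.09583109] 0.007935808543088946 24.999719560146332
True True
```

View pics/w3.png

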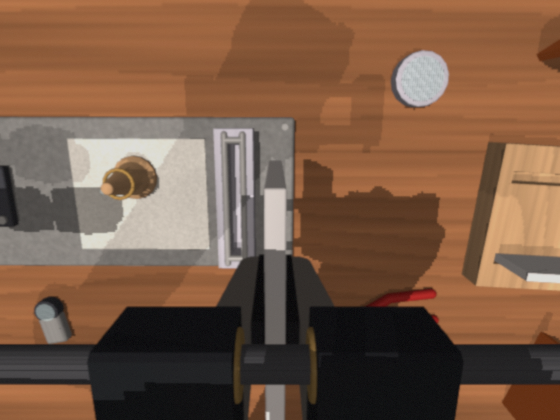

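Run:
```python
from h import *
w=cv2.imread('pics/w3.png')
for v in(160,185,235):
    print(v,' '.join(f'{u}:{int(w[v-2:v+3,u].mean())}' for u in range(208,264)))
z=np.load('w3.npz');P=(z['p'],z['r'])
for y in(-.034,-.036,-.038):
  print(y,[[proj('wrist',[x,y+d,h],P)[0].round(1) for d,h in((.017,.042),(.008,.042),(.005,.039),(-.005,.039),(-.008,.042),(-.017,.042))] for x in (.60,.5655)])
for v,c in((129,None),(268,None)): print(atz('wrist',235,v,.042,P))
```

```text
160 208:122 209:122 210:121 211:120 212:120 213:128 214:154 215:179 216:189 217:191 218:193 219:193 220:185 221:161 222:145 223:148 224:149 225:137 226:116 227:91 228:71 229:64 230:69 231:78 232:84 233:87 234:109 235:160 236:186 237:193 238:188 239:164 240:145 241:149 242:153 243:142 244:121 245:122 246:161 247:186 248:191 249:190 250:190 251:184 252:156 253:110 254:72 255:62 256:61 257:61 258:62 259:75 260:104 261:119 262:122 263:122
185 208:117 209:117 210:118 211:118 212:118 213:118 214:125 215:149 216:172 217:182 218:186 219:187 220:187 221:179 222:157 223:144 224:148 225:146 226:131 227:111 228:85 229:67 230:64 231:71 232:79 233:83 234:85 235:107 236:154 237:179 238:183 239:170 240:149 241:144 242:150 243:144 244:129 245:119 246:141 247:170 248:182 249:184 250:185 251:183 252:173 253:129 254:82 255:73 256:79 257:80 258:81 259:92 260:122 261:140 262:144 263:140
235 208:166 209:135 210:119 211:115 212:115 213:115 214:116 215:118 216:126 217:147 218:164 219:171 220:178 221:184 222:186 223:175 224:162 225:164 226:172 227:165 228:144 229:115 230:84 231:67 232:67 233:84 234:105 235:11
[... 307 characters left out ...]
(239.7), np.float64(249.9)], [np.float64(213.0), np.float64(223.0), np.float64(226.7), np.float64(237.6), np.float64(240.6), np.float64(250.5)]]
-0.036 [[np.float64(213.7), np.float64(223.9), np.float64(227.7), np.float64(238.9), np.float64(242.0), np.float64(252.2)], [np.float64(215.2), np.float64(225.2), np.float64(228.9), np.float64(239.8), np.float64(242.8), np.float64(252.7)]]
-0.038 [[np.float64(215.9), np.float64(226.1), np.float64(229.9), np.float64(241.2), np.float64(244.3), np.float64(254.5)], [np.float64(217.4), np.float64(227.4), np.float64(231.1), np.float64(242.0), np.float64(245.0), np.float64(254.9)]]
[ 0.63005308 -0.03859038  0.042     ]
[ 0.50168305 -0.03526346  0.042     ]
```

```bash
python3 -m pendant '0.1 -1.3 0 0 0.003 0.001 0;0 -1.3 0 0 0 0 0;0 -1.2 0 0 0 0 0;0 0 2 0 0 0 0;0 0 2 0 0 0 0;0 0 2 0 0 0 0;0 0 2 0 0 0 0;0 0 1 0 0 0 0;0 0 0 0 0 0 0;0 0 0 0 0 0 0'
python3 - <<'E'
from h import *
s=state();np.savez('w4.npz',p=s['tool_pos'],r=s['tool_rot'])
cv2.imwrite('pics/w4.png',capture('wrist'))
go([.5648,-.0363,.0748],-90);print(s['ft_force'],s['finger_gap'],s['finger_force'])
w=cv2.imread('pics/w4.png')
cv2.imwrite('pics/c4.png',cv2.resize(w[100:220,200:350],(750,600),interpolation=3))
E
```

```text
clock: 11.15
tool_pos: [0.5655, -0.036, 0.1132]
tool_rot: [3.142, -0.001, 0.001]
ft_force: [0.1, -0.4, -0.7]
finger_gap: 0.0075
finger_force: 25.0
at [ 0.5658 -0.0361  0.1136] shift now cm [-0.1   0.02  3.88] after turn [-0.1   0.02  3.88] turn [-0.0001 -0.0015 -0.0005] t 11.2
[ 0.06445084 -0.40648608 -0.71012669] 0.0075201009228072335 24.99980539083481
```

View pics/c4.png

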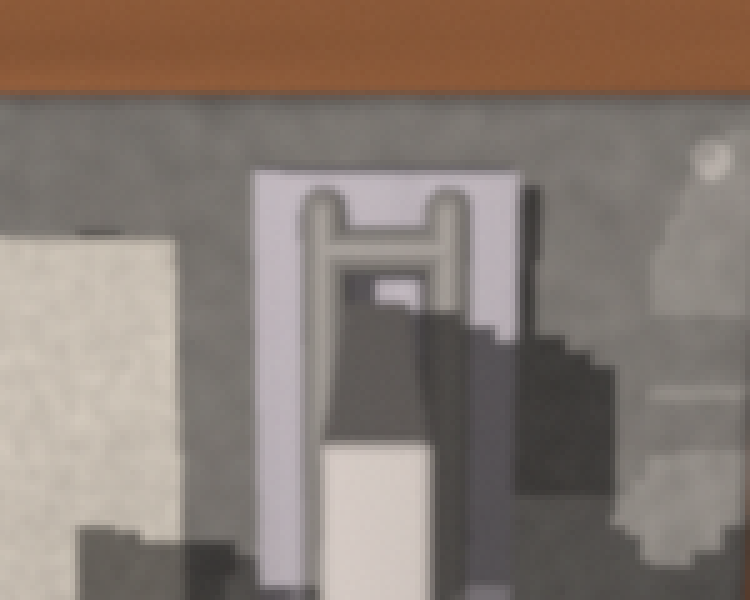

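Run:
```python
from h import *
z=np.load('w4.npz');P=(z['p'],z['r'])
f=lambda u,v,h:atz('wrist',200+u/5-.4,100+v/5-.4,h,P).round(4)
print('panel bottom edge',f(345,305,.0558),f(416,310,.0558),'panel top edge',f(322,442,.1558),f(432,442,.1558))
print('slot end',f(342,270,.039),f(430,270,.039),'lips',f(302,240,.042),f(468,240,.042),'block',f(254,170,.042),f(520,170,.042))
```

```text
panel bottom edge [ 0.6154 -0.031   0.0558] [ 0.6148 -0.0396  0.0558] panel top edge [ 0.6159 -0.031   0.1558] [ 0.6159 -0.0386  0.1558]
slot end [ 0.6183 -0.0304  0.039 ] [ 0.6183 -0.0418  0.039 ] lips [ 0.6223 -0.0253  0.042 ] [ 0.6223 -0.0465  0.042 ] block [ 0.631  -0.0194  0.042 ] [ 0.631  -0.0529  0.042 ]
```

The panel's lower edge is at crop x 345–416 and the slot mouth at 342–430, so the panel sits about 1 mm towards +y. I'll shift +0.09 cm in tool y and lower it.

```bash
python3 -m pendant '0.03 0.09 0 0 0 0 0;0 0 0.5 0 0 0 0;0 0 0.5 0 0 0 0;0 0 0.4 0 0 0 0;0 0 0.4 0 0 0 0;0 0 0.4 0 0 0 0;0 0 0 0 0 0 0'
python3 - <<'E'
from h import *
s=state();go([.5658,-.0370,.0748],-90);print(s['ft_force'],s['moment'],s['finger_gap'],s['finger_force'])
E
```

```text
clock: 11.9
tool_pos: [0.5649, -0.0371, 0.09]
tool_rot: [-3.142, 0.001, 0.002]
ft_force: [-0.2, -1.1, -1.1]
finger_gap: 0.008
finger_force: 25.0
at [ 0.5649 -0.0371  0.09  ] shift now cm [ 0.09 -0.01  1.52] after turn [ 0.09 -0.01  1.52] turn [-0.0001  0.0011 -0.0009] t 11.9
[-0.18925776 -1.10914997 -1.10110982] [-0.01265586  0.09995557 -0.06298569] 0.007999089744055466 24.9997615814209
```

```bash
python3 -m pendant '0 0 0.4 0 0 0 0;0 0 0.4 0 0 0 0;0 0 0.4 0 0 0 0;0 0 0.2 0 0 0 0;0 0 0.1 0 0 0 0;0 0 0 0 0 0 0'
python3 - <<'E'
from h import *
s=state();go([.5658,-.0370,.0748],-90);print(s['ft_force'],s['moment'],s['finger_gap'],s['finger_force'])
E
```

```text
clock: 12.5
tool_pos: [0.5653, -0.0371, 0.0756]
tool_rot: [-3.141, 0.001, 0.0]
ft_force: [-0.3, 0.2, -0.8]
finger_gap: 0.008
finger_force: 25.0
at [ 0.5653 -0.0371  0.0756] shift now cm [ 0.05 -0.01  0.08] after turn [ 0.05 -0.01  0.08] turn [-0.0001  0.0001 -0.0009] t 12.5
[-0.27943948  0.19273484 -0.79112497] [-0.00463739  0.14656205  0.01433282] 0.007992048992951317 24.99979019165039
```

```bash
python3 -m pendant '0 0 0.1 0 0 0 0;0 0 0.1 0 0 0 0;0 0 0 0 0 0 0;0 0 0 0 0 0 0'
python3 - <<'E'
from h import *
s=state();go([.5658,-.0370,.0748],-90);print(s['ft_force'],s['moment'],s['finger_gap'],s['finger_force'])
E
```

```text
clock: 12.9
tool_pos: [0.5655, -0.0372, 0.0747]
tool_rot: [-3.14, 0.002, -0.001]
ft_force: [-2.8, 0.1, 7.0]
finger_gap: 0.0082
finger_force: 25.0
at [ 0.5655 -0.0372  0.0747] shift now cm [ 0.03 -0.02 -0.01] after turn [ 0.03 -0.02 -0.01] turn [-0.0011 -0.0005 -0.001 ] t 12.9
[-2.83796131  0.06470512  6.95792589] [ 0.17429902  0.79348346 -0.00121168] 0.008214869888905978 25.001085698604584
```

```bash
python3 -m pendant '0 0 -0.05 0 0 0 0;0 0 0 0 0 0 0.15;0 0 0 0 0 0 0.35;0 0 0 0 0 0 0.4;0 0 0 0 0 0 0.4;0 0 0 0 0 0 0.4;0 0 0 0 0 0 0.4' 10
python3 - <<'E'
from h import *
s=state();go([.5658,-.0370,.0748],-90);print(s['ft_force'],s['moment'],s['finger_gap'],s['finger_force'])
E
```

```text
clock: 13.6
tool_pos: [0.5653, -0.0371, 0.0742]
tool_rot: [-3.141, 0.001, 0.0]
ft_force: [0.3, 0.1, -0.4]
finger_gap: 0.0365
finger_force: 0.0
at [ 0.5653 -0.0371  0.0742] shift now cm [ 0.05 -0.01 -0.06] after turn [ 0.05 -0.01 -0.06] turn [-0.0001  0.     -0.0008] t 13.6
[ 0.27239865  0.11382633 -0.43093725] [-0.06502021  0.14983791 -0.01522096] 0.036508029557525794 0.0
```

```bash
python3 -m pendant '0 0 -1 0 0 0 0.4;0 0 -2 0 0 0 0.4;0 0 -2.5 0 0 0 0.4;0 0 -2.5 0 0 0 0.5;0 0 -3 0 0 0 0.7;0 0 -3 0 0 0 1;0 0 -3 0 0 0 1;0 0 -3 0 0 0 1;0 0 -3 0 0 0 1;0 0 -1 0 0 0 1'
python3 -m pendant '0 0 0 0 0 -0.1428 1;0 0 0 0 0 -0.1428 1;0 0 0 0 0 -0.1428 1;0 0 0 0 0 -0.1428 1;0 0 0 0 0 -0.1428 1;0 0 0 0 0 -0.1428 1;0 0 0 0 0 -0.1428 1;0 0 0 0 0 -0.1428 1;0 0 0 0 0 -0.1428 1;0 0 0 0 0 -0.1428 1'
python3 -m pendant '0 0 0 0 0 -0.1428 1;4 0 0 0 0 0 1;4 0 0 0 0 0 1;4 0 0 0 0 0 1;4 0 0 0 0 0 1;2 0 0 0 0 0 1;0 0 0 0 0 0 1;0 0 0 0 0 0 1;0 0 0 0 0 0 1'
python3 - <<'E'
from h import *
s=state();np.savez('w5.npz',p=s['tool_pos'],r=s['tool_rot'])
w=capture('wrist');cv2.imwrite('pics/w5.png',w)
t=capture('top');c=capture('scene')
go([.565,.210,.169],0)
A=cv2.resize(w,(533,400)); B=cv2.resize(t[190:250,250:300],(250,300),interpolation=3);C=cv2.resize(c[190:270,250:350],(250,200),interpolation=3)
o=np.zeros((600,800,3),np.uint8);o[:400,:533]=A;o[:300,540:790]=B;o[300:500,540:790]=C
cv2.imwrite('pics/m5.png',o)
E
```

```text
clock: 14.6
tool_pos: [0.5664, -0.038, 0.3175]
tool_rot: [-3.141, 0.002, -0.007]
ft_force: [-0.3, -0.7, -0.0]
finger_gap: 0.0905
finger_force: 0.0
clock: 15.6
tool_pos: [0.5648, -0.0372, 0.3136]
tool_rot: [-2.369, -2.062, 0.001]
ft_force: [-0.7, 0.2, -0.3]
finger_gap: 0.0921
finger_force: 0.0
clock: 16.5
tool_pos: [0.5655, 0.1407, 0.3142]
tool_rot: [2.225, 2.217, -0.001]
ft_force: [0.1, -0.2, 0.5]
finger_gap: 0.0923
finger_force: 0.0
at [0.5656 0.1413 0.3144] shift now cm [ 6.87 -0.09 14.54] after turn [ 6.87 -0.06 14.54] turn [ 0.0002 -0.0002 -0.0033] t 16.65
```

View pics/m5.png

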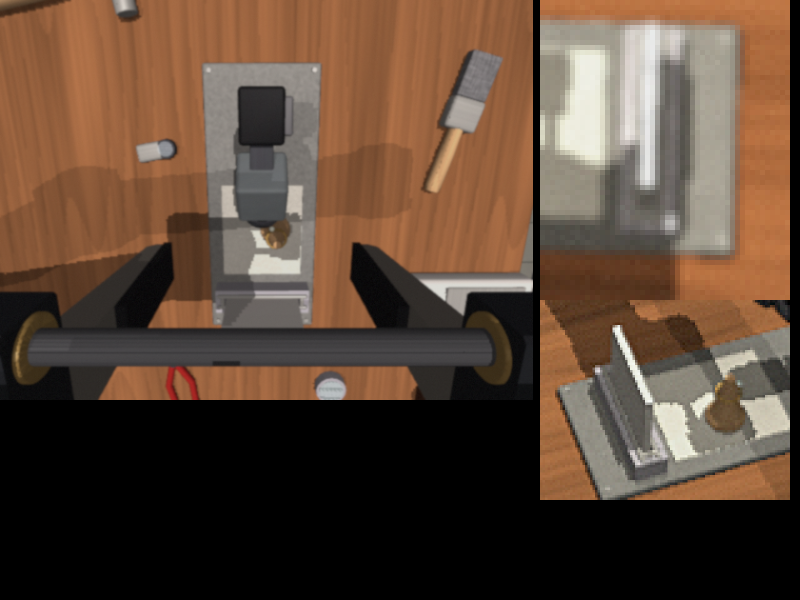

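The panel stands seated in the slot and the cone is untouched. In the wrist view the head's black top is at montage px (238–286, 86–145), with the paddle on its right (+x).

Run:
```python
from h import *
z=np.load('w5.npz');P=(z['p'],z['r']);k=533/560
for u,v in((238,86),(286,86),(286,145),(238,145),(262,115.5),(293,97),(293,133)):
    print(atz('wrist',u/k,v/k,.208,P).round(4))
t=cv2.imread('pics/top0.png')
```

```text
[0.549  0.2354 0.208 ]
[0.5843 0.2353 0.208 ]
[0.585  0.1924 0.208 ]
[0.5481 0.1925 0.208 ]
[0.5666 0.2143 0.208 ]
[0.5897 0.2275 0.208 ]
[0.5902 0.2014 0.208 ]
```

```bash
python3 -m pendant '3.5 0.1 0 0 0 -0.003 1;3.6 0.12 0 0 0 0 1;0 0 3 0 0 0 1;0 0 3 0 0 0 1;0 0 3 0 0 0 1;0 0 2.5 0 0 0 1;0 0 2 0 0 0 1;0 0 1 0 0 0 1;0 0 0 0 0 0 1;0 0 0 0 0 0 1'
python3 - <<'E'
from h import *
s=state();go([.568,.2125,.169],0);print(s['ft_force'],s['finger_gap'])
E
```

```text
clock: 17.65
tool_pos: [0.5684, 0.2137, 0.1701]
tool_rot: [2.219, 2.223, 0.002]
ft_force: [0.6, -0.4, 1.5]
finger_gap: 0.0919
finger_force: 0.0
at [0.5684 0.2137 0.1701] shift now cm [-0.12 -0.04  0.11] after turn [-0.12 -0.04  0.11] turn [ 0.0012 -0.0006  0.0016] t 17.65
[ 0.59694815 -0.35031066  1.47663747] 0.09190086314558493
```

Good. Next I close with 35 N.

```bash
python3 -m pendant '-0.1 0 0.1 0 0 0 0.5;0 0 0 0 0 0 0.4;0 0 0 0 0 0 0.3;0 0 0 0 0 0 0.2;0 0 0 0 0 0 0.2;0 0 0 0 0 0 0.2;0 0 0 0 0 0 0.2;0 0 0 0 0 0 0.2;0 0 0 0 0 0 0.2' 35
python3 - <<'E'
from h import *
s=state();go([.568,.2125,.169],0);print(s['ft_force'],s['moment'],s['finger_gap'],s['finger_force'])
E
```

```text
clock: 18.55
tool_pos: [0.5662, 0.2129, 0.1683]
tool_rot: [-2.217, -2.222, 0.003]
ft_force: [-6.4, -1.3, 3.9]
finger_gap: 0.0367
finger_force: 35.0
at [0.5662 0.2129 0.1683] shift now cm [-0.04  0.18 -0.07] after turn [-0.04  0.18 -0.07] turn [-0.0031 -0.0004  0.0022] t 18.55
[-6.36666235 -1.28232632  3.86825352] [-0.17705942  0.68884135 -0.06676165] 0.03673625744887418 34.998371601104736
```

```bash
python3 -m pendant '0 -0.15 0 0 0 0 0.2;0 0 0 0 0 0 0.2;0 0 -0.5 0 0 0 0.2;0 0 -1 0 0 0 0.2;0 0 -1 0 0 0 0.2;0 0 -1 0 0 0 0.2;0 0 -1 0 0 0 0.2;0 0 0 0 0 0 0.2' 45
python3 - <<'E'
from h import *
s=state();go([.568,.2125,.278],0);print(s['ft_force'],s['moment'],s['finger_gap'],s['finger_force'])
E
```

```text
clock: 19.35
tool_pos: [0.5661, 0.213, 0.2149]
tool_rot: [-2.218, -2.224, -0.002]
ft_force: [-1.2, 0.3, -4.7]
finger_gap: 0.037
finger_force: 45.0
at [0.5661 0.213  0.2149] shift now cm [-0.04  0.19 -6.31] after turn [-0.05  0.19 -6.31] turn [ 0.0003 -0.0012  0.0023] t 19.35
[-1.1586276   0.29618601 -4.73416124] [-0.02120532 -0.53864537 -0.12719528] 0.036952394785962336 44.997838139534
```

```bash
python3 -m pendant '0 0 -1 0 0 0 0.2;0 0 -1 0 0 0 0.2;0 0 -1 0 0 0 0.2;0 0 -1 0 0 0 0.2;0 0 -1 0 0 0 0.2;0 0 -0.6 0 0 0 0.2;0 0 -0.3 0 0 0 0.2;0 0 -0.2 0 0 0 0.2;0 0 0 0 0 0 0.2;0 0 0 0 0 0 0.2'
python3 - <<'E'
from h import *
s=state();go([.566,.213,.278],0);print(s['ft_force'],s['moment'],s['finger_gap'],s['finger_force'])
E
```

```text
clock: 20.35
tool_pos: [0.5661, 0.2129, 0.2742]
tool_rot: [-2.219, -2.224, -0.0]
ft_force: [-0.4, 1.7, -4.9]
finger_gap: 0.0367
finger_force: 45.0
at [0.5661 0.2129 0.2742] shift now cm [ 0.01 -0.01 -0.38] after turn [ 0.01 -0.01 -0.38] turn [-0.0001 -0.0002  0.0021] t 20.35
[-0.36915787  1.720676   -4.90972808] [ 0.31548908 -0.72288086 -0.15004322] 0.036702475661883026 44.997103214263916
```

```bash
python3 -m pendant '0 0 -0.2 0 0 0 0.2;0 0 -0.2 0 0 0 0.2;0 0 -0.2 0 0 0 0.2;0 0 0 0 0 0 0.2;0 0 0 0 0 0 0.2'
python3 - <<'E'
from h import *
s=state();go([.566,.213,.278],0);print(s['ft_force'],s['moment'],s['finger_gap'],s['finger_force'])
E
```

```text
clock: 20.85
tool_pos: [0.566, 0.2129, 0.2785]
tool_rot: [2.219, 2.223, -0.002]
ft_force: [4.3, 2.4, -17.6]
finger_gap: 0.0368
finger_force: 45.0
at [0.566  0.2129 0.2785] shift now cm [ 0.01 -0.    0.05] after turn [ 0.01 -0.    0.05] turn [-0.0003  0.0011  0.0021] t 20.85
[  4.28291594   2.36689669 -17.62808572] [ 0.66433834 -1.86396969 -0.09064593] 0.03677951881598509 44.99364674091339
```

```bash
python3 -m pendant '0 0 0.05 0 0 0 0.2;0 0 0 0 0 0 0.2;0 0 0 0 0 0 0.2;0 0 0 0 0 0 0.2;0 0 0 0 0 0 0.2'
python3 - <<'E'
from h import *
s=state();print(s['tool_pos'],s['ft_force'],s['finger_gap'],s['finger_force'])
c=capture('scene');cv2.imwrite('pics/f.png',cv2.resize(c[110:270,240:440],(750,600),interpolation=3))
E
```

```text
clock: 21.35
tool_pos: [0.566, 0.2129, 0.2785]
tool_rot: [2.219, 2.224, -0.001]
ft_force: [4.8, 3.2, -18.3]
finger_gap: 0.0371
finger_force: 45.0
[0.56604559 0.21289123 0.27851932] [  4.84366311   3.21990602 -18.26216987] 0.037107910537531215 44.9940687417984
```

View pics/f.png

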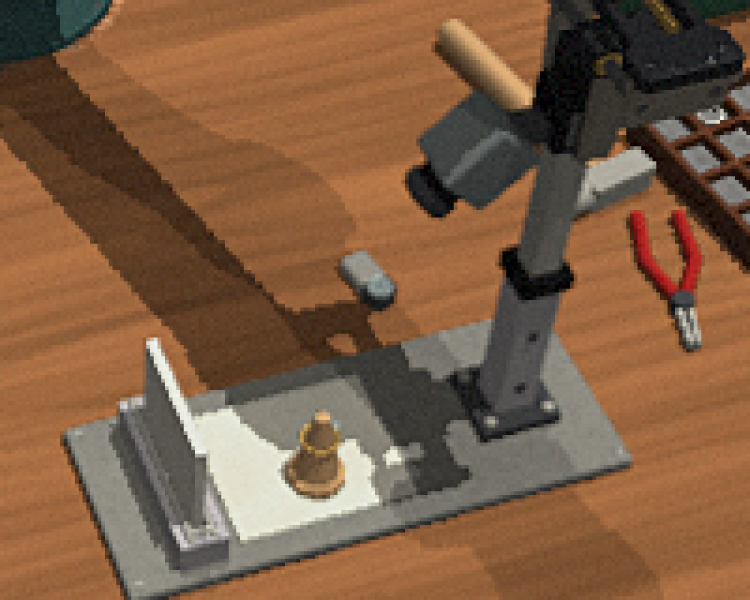

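The picture shows the column extended with the gripper holding the head at crop (570,90). The panel is seated at (175,440) and the cone stands at (315,455). Handing in.

```bash
python3 -c "
from workcell import *
print(sign_off())"
```

```text
the job is handed in; nothing more can be done
None
```

I handed the job in at about 21 s with the tall panel seated in the stand's slot and the camera held at the second stop (the gripper rose 110 mm), paddle squeezed in at 45 N; the sign-off gave no verdict.

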